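Seat a bearing under the leaf-spring hold-down of a comparator

ROBOT

A 6-joint arm with a two-finger parallel gripper is mounted at the origin on a cart in front of the work surface, level with it; the furniture and walls round the work are solid. World frame = base frame: x ahead of the robot, y to its left, z up, the work surface at z = 0. Lengths are in mm, angles in rad, forces in N, time in s.
With the tool pointing down it reaches from about 400 to 925 mm from the base axis. Payload 12.5 kg.
Tool frame: the origin (TCP) lies midway between the tips of the shut fingers; the grasp point (between the pads) lies 19 mm behind it; z points along the fingers, y is the line along which they close (so a half turn about z gives the same grasp; the last joint's range is limited). The gripper opens to 95 mm and grips with 3 to 60 N. Pads are 20 mm wide; open, the fingers measure 119 mm over their backs; the gripper's body (75 mm by 180 mm) begins 59 mm behind the grasp point.
Start: joints at [1.187, 0.491, 1.559, -0, 1.092, -0.106], TCP at [171.383, 601.061, 214.661] pointing down, gripper open.
Joint ranges: [-3.1, 3.1], [-0.84, 2.19], [0.05, 2.79], [-1.13, 4.28], [0.06, 2.93], [-2.69, 2.69]. Speed limits (rad/s): [2.22, 2.22, 2.79, 3.14, 3.14, 3.14].

INTERFACE

Orientations are given as [roll, pitch, yaw] about the fixed x, y, z axes, in that order (R = Rz(yaw) Ry(pitch) Rx(roll)).
In Python, from cell import state, read_camera, job_done gives the robot as it stands.
- The arm moves only by the tool carry_out, never from a script. Its argument "moves" is a list of rows, each an object with "slide": the shift along the tool's x, y, z as a fraction of full scale, a list of three; "spin": the turn about the tool's z as a fraction of full scale. A call has 1 to 12 rows; each row shifts and turns the commanded pose from where the row before left it, along the tool's axes as they then stand; what a row does not reach is not made up. Full scale, the value 1, is 0.4 m for a shift and 30 degrees for a turn. A row lasts 1/12 s, in which the tool goes at most 41.7 mm and 7.16 degrees, less where a joint would pass 70% of its speed; a pose out of reach is approached as far as the arm can. A call with a number of a shift or a turn outside -1 to 1 is refused whole. A call with a gripper value outside its range is refused whole. "hand" is the closure, from 0 (fully open) to 1 (shut), set as the call begins (left out, the last holds). The fingers move at their own pace and stop on an object; the grip force is fixed at half the most. Time passes only in rows, so rows that do not move let the fingers close. It gives the time, the measured TCP pose, the force, the opening and the grip force at its end, in the units of the state.
- state(): the state, without advancing time (a new reading comes with each control period).
- read_camera(name): name is "side" or "top" or "wrist"; returns a dict with "color" (480x640x3 uint8, red, green, blue), "K" (3x3 intrinsics, pixels), "R" (3x3) and "t" (3): a world point X has camera coordinates R X + t. Camera axes: x right, y down, z forward; pixel columns grow to the right and rows downward; lengths in mm; the calibration is good to about 2 mm. A picture is of the moment at which its call begins. There is no depth.
- job_done(): hands the job in; it is judged then, once.
The state is a dict: "t": time; "joints": joint angles; "qvel": joint speeds; "tau": joint torques, N m; "eef_pos": TCP position; "tcp_rot": TCP orientation; "ft_force": force on the tool from outside, world axes, zero at the start; "moment": the same for the moment, N m; "opening": opening from 0.0 (shut) to 1.0 (fully open); "grip_force": force on a finger pad.
Only numpy, scipy, OpenCV 4.12 (cv2) and the standard library are available. Lean on these libraries where they do the work, as an engineer would, in place of code of your own. Each camera call takes 0.05 s, during which the arm holds its last target. There are 200 camera calls.

TASK

Load the bearing that lies on the apron of the bearing comparator for measuring. Push it with the fingertips along the apron into the horseshoe nest of the shuttle, then press it down hard on its sprung pad and, while it is down, slide it and the shuttle under the forked leaf spring until the shuttle is fully home against its stops; then let go, so that the leaf spring alone keeps the bearing down against the dial's plunger. Only push and press: do not lift the bearing, do not touch the leaf spring, and leave the other things on the bench where they are.

Things in the scene. Friction and masses are not known exactly. Their poses are not given: they have to be found in the camera images.
- gauge: Bearing comparator fixed on the bench, base plate 355 x 124 mm. Origin on the bench under it; x = slide direction from the apron (-x end) to the dial (+x end), y across, z up; symmetric about y = 0. Shuttle ways 28 mm high at |y| 44 to 61 mm. Leaf-spring bridge x 108 to 130 mm, 56 mm high; dial lying face up round x 165 mm, 45 mm high.
- apron (a point): Middle of the apron's top: flat steel table 30 mm above the bench, gauge x = -165 to -74 mm, 124 mm wide. Two funnel strips on it, 10 mm high, have inner faces 48 mm from the middle line at the open -x end, narrowing to 34 mm at the shuttle. The space beyond the -x end is clear. This point is at gauge x = -119.5 mm.
- bearing: Sealed steel ball bearing lying flat on the apron: outer diameter 62, bore 35, height 14 mm, 0.155 kg. Origin: centre of its underside. It starts 108 to 130 mm on the -x side of the gauge's origin, up to 6 mm off its middle line, underside 30 mm above the bench.
- nest (a point): Where the bearing's centre lies once it is against the nest's far wall; 30 mm above the bench; moves with the shuttle; at gauge x = -31.5 mm, y = 0 when the shuttle is at 0. Nest wall: polished steel horseshoe, inner radius 32.5 mm, open to the apron with flared mouth, top 34 mm above the bench: it overlaps a bearing on the raised pad by 4 mm and stays 2 mm below the top of one pressed down.
- shuttle (a joint): Aluminium shuttle plate, 77 x 90 mm, carrying nest and pad, slides along gauge +x: 0 = at the apron (start), 0.070 m = home against its stops. Friction 1.5 N, no spring: stays where left. Driven by pushing the bearing against the nest wall.
- lift_pad (a joint): Round black sprung pad, 61 mm diameter, in the nest floor, guided straight: 0 = raised level with the apron (start), 0.0075 m = fully down. Spring force 6 N raised, 12 N fully down. A bearing on it has its top 44 mm above the bench raised, 36 mm pressed down.
- leaf_spring: Forked bright steel leaf spring, 78 mm long, from the bridge towards the apron: prongs 13 mm wide, 10 to 23 mm each side of the middle. Origin at its root (gauge x 118 mm, 45 mm high). Lowest (bend) line at gauge x 56 mm, underside 35 mm high; a bearing pressed down lifts it 1.3 mm. Presses down with 11 N plus 2 N per mm; oiled.
- leaf_lip (a point): Upturned free end of the leaf spring, at gauge x 40 mm, underside 39 mm above the bench. A bearing on the raised pad strikes it and cannot pass; one pressed down runs in under it. With the shuttle home this lip end stands over the bearing's centre, so the half of the bearing nearer the apron stays uncovered.
- plunger (a joint): Spring plunger of the dial indicator, 28 mm above the bench on the middle line: 0 = out; the bearing pushes it in about 0.007 m as the shuttle comes home (1 N). The needle follows it.
- waiting_bearing: Bystander: another such bearing flat on the bench on the far (+y of the gauge) side, bottom of a stack of two. Origin: centre of underside.
- waiting_bearing_2: Bystander: the bearing on top of that stack.
- ring_gauge: Bystander: plain steel ring, 66 mm diameter, 20 mm high, on the far side of the gauge.
- setting_plug: Bystander: steel plug gauge standing upright, 35 mm diameter, 102 mm high, on the far side near the dial.
- marker: Bystander: black marker pen, 125 mm, lying on the near side of the gauge.
- spanner: Bystander: spanner, 176 mm, lying on the near side of the gauge.
- brush: Bystander: brush with wooden handle, 199 mm, on the bench to the left.
There are look-alikes about, which are no part of the job. Leave any purple look-alike of the bearing alone.

How it is judged (in metres and radians):
On the way, in this order (a step that is already met when the one before it is completed fails the run):
1. the bearing lies in the nest of the shuttle, the shuttle not yet under the leaf spring (horizontal distance between bearing and nest below 0.005 m and value of joint shuttle below 0.046 m), for 0.1 s.
2. the bearing has passed under the leaf spring and the shuttle is home (horizontal distance between bearing and nest below 0.005 m and value of joint shuttle above 0.066 m and value of joint lift_pad above 0.005 m), for 0.2 s.
At the end, for the whole second after the job is handed in: The shuttle is home (within 4 mm of its stops), the bearing is in its nest (centre within 5 mm of the nest point), flat and pressed down (pad at least 5.5 mm down), held by the leaf spring with more than 3 N, at rest, the plunger pushed in at least 1.5 mm (value of joint shuttle above 0.066 m and value of joint lift_pad above 0.0055 m and horizontal distance between bearing and nest below 0.005 m and contact force between leaf_spring and bearing above 3 N and z of bearing in the frame of gauge between 0.018 and 0.0265 m and angle between bearing's own z axis and vertical below 0.08 rad and value of joint plunger above 0.0015 m and linear speed of bearing below 0.01 m/s); the robot touches nothing.
It fails at once if the bearing is lifted or carried (more than 7 mm above the apron) (z of bearing in the frame of gauge above 0.037 m).
It fails at once if the leaf spring is touched by the robot (contact force between any of the fingers, the arm and leaf_spring above 1 N).
It fails at once if something else on the bench is moved by more than 20 mm (distance of any of waiting_bearing, waiting_bearing_2, ring_gauge, setting_plug, marker, spanner, brush from where it was at the start of the episode above 0.02 m).
It also fails if it takes over 58 s, if anything falls off the work surface, if the arm or the gripper's body presses on something with over 40 N, if the wrist force passes 120 N, or if a joint passes its speed limit or range.

## Working session

There is one attempt and no reset: what is moved stays moved. The work goes in short steps, Python scripts to look and compute and a tool call to move; the robot and the scene stay as the last step left them, time stands still between calls to the robot, and variables do not carry over. Pictures are saved under pics/ and viewed, at most 10 in all, crops included, and the job is handed in when it is done.

Besides the shell and the picture viewer there is one more tool, called after "Request:" as name([rows], argument=value, ...), one row to a line, values as JSON. carry_out: Moves the arm, as the interface text tells. Shift numbers are shares of 0.4 m and turn numbers shares of 30 degrees, none past 1 either way. Its arguments: {"type":"object","properties":{"moves":{"type":"array"},"hand":{"type":"number"}},"required":["moves"]}

```bash
ls; mkdir -p pics; python3 - <<'E'
from cell import state, read_camera
import cv2, pickle
s=state(); print({k:s[k] for k in ('t','eef_pos','tcp_rot','ft_force','opening')})
for n in ('side','top'):
    c=read_camera(n); cv2.imwrite(f'pics/{n}0.png',c['color'][:,:,::-1]); pickle.dump(c,open(f'{n}0.pkl','wb'))
    print(n,c['K'],c['R'],c['t'])
E
```

```text
pics
{'t': 0.0, 'eef_pos': array([171.28842698, 600.81141559, 214.0601189 ]), 'tcp_rot': array([-3.14048270e+00, -1.06696702e-04,  2.86378439e+00]), 'ft_force': array([-0.54068573,  0.50543676, -0.19277808]), 'opening': 0.9998657683481276}
side [[576.3728274    0.         315.38957157]
 [  0.         576.3728274  243.45161069]
 [  0.           0.           1.        ]] [[-0.94289458 -0.33259655  0.01814787]
 [-0.17667677  0.45319557 -0.87372713]
 [ 0.28237409 -0.82703888 -0.48607773]] [503.73393042 166.54986429 836.97142832]
top [[467.31706043   0.         313.85579739]
 [  0.         467.31706043 243.67464203]
 [  0.           0.           1.        ]] [[-0.00986064 -0.99958418 -0.02709684]
 [-0.99367809  0.01282579 -0.11153186]
 [ 0.11183302  0.02582576 -0.99339137]] [-43.10401567 585.3588272  926.93810206]
```

View pics/top0.png

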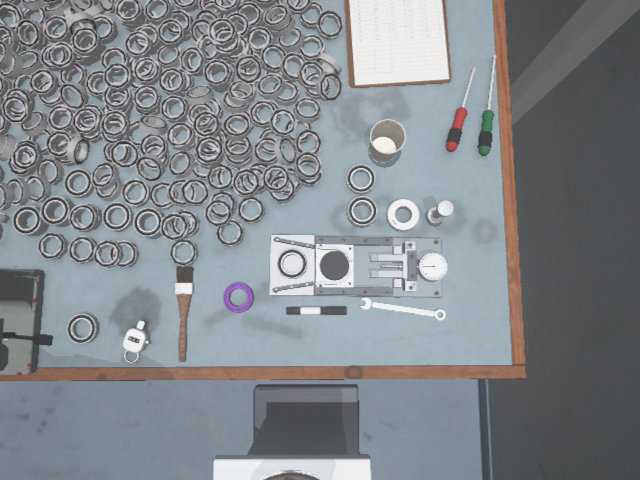

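View pics/side0.png

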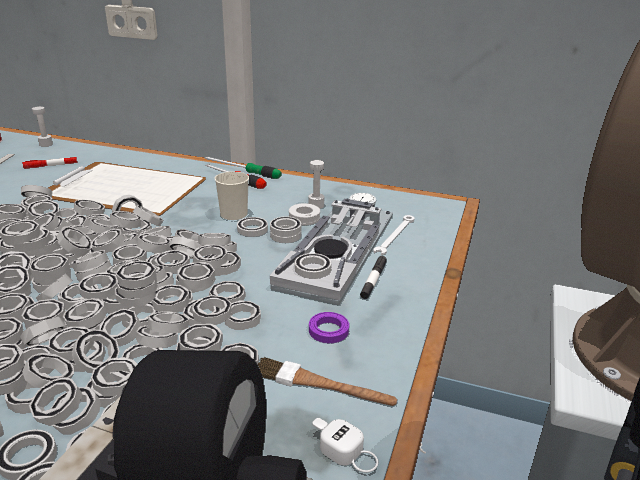

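The top view shows the bearing on the light apron at (292,264), the black pad at (334,265), the fork at (385,265) and the dial at (432,266). The purple look-alike at (239,297) lies on the bench. Only the (292,264) bearing is on the apron, so that is the one meant. I'll confirm it with an enlarged crop.

```bash
python3 - <<'E'
import cv2
i=cv2.imread('pics/top0.png')[225:310,255:455]
cv2.imwrite('pics/crop.png',cv2.resize(i,None,fx=4,fy=4,interpolation=cv2.INTER_CUBIC))
E
```

```text
(no output)
```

View pics/crop.png

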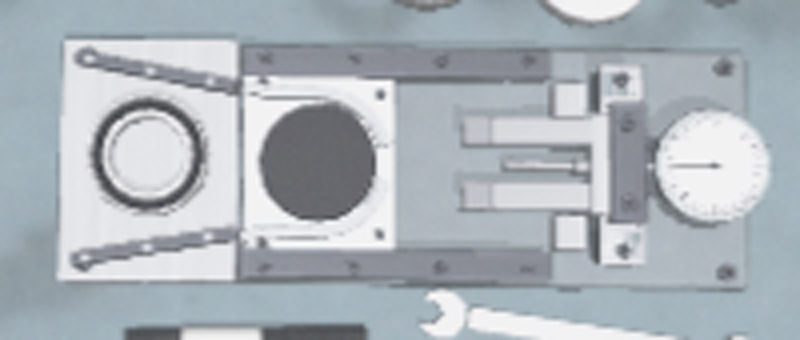

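The crop confirms it: the steel bearing is at crop (149,154) between the funnel strips. The apron corners are at (65,39) and (57,280), the pad centre at (318,162) and the fork lips at x=460.

```bash
cat > h.py <<'E'
import numpy as np, pickle
from scipy.optimize import least_squares
def ray(c,uv,z):
    d=c['R'].T@np.linalg.solve(c['K'],[uv[0],uv[1],1.]); o=-c['R'].T@c['t']
    return o+d*(z-o[2])/d[2]
E
python3 - <<'E'
from h import *
c=pickle.load(open('top0.pkl','rb'))
f=lambda p,z: ray(c,(p[0]/4-.375+255,p[1]/4-.375+225),z)[:2]
L=[((65,39),-165,62,30),((57,280),-165,-62,30),((318,162),-31.5,0,30),((460,131),40,16.5,40),((460,195),40,-16.5,40),((239,40),-74,62,30),((239,281),-74,-62,30)]
W=np.array([f(p,z) for p,_,_,z in L]); G=np.array([[x,y] for _,x,y,_ in L])
def m(q,g): 
    a=q[2]; return np.c_[q[0]+g[:,0]*np.cos(a)-g[:,1]*np.sin(a), q[1]+g[:,0]*np.sin(a)+g[:,1]*np.cos(a)]
r=least_squares(lambda q:(m(q,G)-W).ravel(),[500,0,-1.57],x_scale=[1,1,.01],loss='soft_l1'); q=r.x
print(q,np.degrees(q[2])); print(np.round(m(q,G)-W,1))
b=f((149,154),44); a=q[2]; R=np.array([[np.cos(a),-np.sin(a)],[np.sin(a),np.cos(a)]])
print('bearing',b,R.T@(b-q[:2]))
np.save('q.npy',q)
E
```

```text
[ 539.69756041 -123.19530927   -1.59624238] -91.45795142063697
[[ 0.3  1.2]
 [ 0.1  0.3]
 [ 0.1 -1. ]
 [ 0.6 -1.1]
 [-0.1 -1. ]
 [-0.3  0.2]
 [-0.8  2.1]]
bearing [544.53627072  -5.26628197] [-118.01396254    1.83663945]
```

Request:
carry_out([
  {"slide": [0, 0, 0], "spin": 0.229},
  {"slide": [0, 0, 0], "spin": 0.229},
  {"slide": [0, 0, 0], "spin": 0.229},
  {"slide": [0, 0, 0], "spin": 0.229},
  {"slide": [0, 0, 0], "spin": 0.229},
  {"slide": [0, 0, 0], "spin": 0.229},
  {"slide": [0, 0, 0], "spin": 0.229},
  {"slide": [0, 0, 0], "spin": 0.229},
  {"slide": [0, 0, 0], "spin": 0.229},
  {"slide": [0, 0, 0], "spin": 0.229},
  {"slide": [0, 0, 0], "spin": 0.229},
], hand=1)

```text
t: 1.02
eef_pos: [171.3, 600.9, 214.3]
tcp_rot: [-3.141, 0.001, 1.539]
ft_force: [-0.4, -0.5, 0.1]
opening: 0.286
grip_force: 0.0
```

Request:
carry_out([
  {"slide": [-0.08, 0.057, 0], "spin": 0},
  {"slide": [-0.08, 0.057, 0], "spin": 0},
  {"slide": [-0.08, 0.057, 0], "spin": 0},
  {"slide": [-0.08, 0.057, 0], "spin": 0},
  {"slide": [-0.08, 0.057, 0], "spin": 0},
  {"slide": [-0.08, 0.057, 0], "spin": 0},
  {"slide": [-0.08, 0.057, 0], "spin": 0},
  {"slide": [-0.08, 0.057, 0], "spin": 0},
  {"slide": [-0.08, 0.057, 0], "spin": 0},
  {"slide": [-0.08, 0.057, 0], "spin": 0},
  {"slide": [-0.08, 0.057, 0], "spin": 0},
  {"slide": [-0.08, 0.057, 0], "spin": 0},
])

```text
t: 2.02
eef_pos: [435.5, 208.3, 214.6]
tcp_rot: [-3.141, -0.0, 1.545]
ft_force: [1.3, 0.5, 0.5]
opening: 0.0
grip_force: 0.0
```

Request:
carry_out([
  {"slide": [-0.077, 0.057, 0], "spin": 0},
  {"slide": [-0.077, 0.057, 0], "spin": 0},
  {"slide": [-0.077, 0.057, 0], "spin": 0},
  {"slide": [-0.077, 0.057, 0], "spin": 0},
  {"slide": [-0.077, 0.057, 0], "spin": 0},
  {"slide": [0, 0, 0.07], "spin": 0},
  {"slide": [0, 0, 0.07], "spin": 0},
  {"slide": [0, 0, 0.07], "spin": 0},
  {"slide": [0, 0, 0.07], "spin": 0},
  {"slide": [0, 0, 0], "spin": 0},
])

```text
t: 2.85
eef_pos: [542.6, 53.0, 98.2]
tcp_rot: [-3.134, -0.0, 1.545]
ft_force: [-0.7, -0.9, 0.2]
opening: 0.006
grip_force: 0.0
```

```bash
cat >> h.py <<'E'
def show(tag):
    from cell import state, read_camera
    import cv2
    q=np.load('q.npy'); a=q[2]; R=np.array([[np.cos(a),-np.sin(a)],[np.sin(a),np.cos(a)]])
    s=state(); p=s['eef_pos']; print('t',s['t'],'gauge TCP',np.round(R.T@(p[:2]-q[:2]),1),'z',round(p[2],1),'yawerr',round(s['tcp_rot'][2]-np.pi-a,4),'F',np.round(s['ft_force'],1))
    for n in ('wrist','top','side'):
        c=read_camera(n); cv2.imwrite(f'pics/{n}{tag}.png',c['color'][:,:,::-1]); pickle.dump(c,open(f'{n}{tag}.pkl','wb'))
E
python3 -c "
from h import *
show('1')"
```

```text
t 2.85 gauge TCP [-176.2   -1.6] z 98.2 yawerr -0.0008 F [-0.7 -0.9  0.2]
```

View pics/wrist1.png

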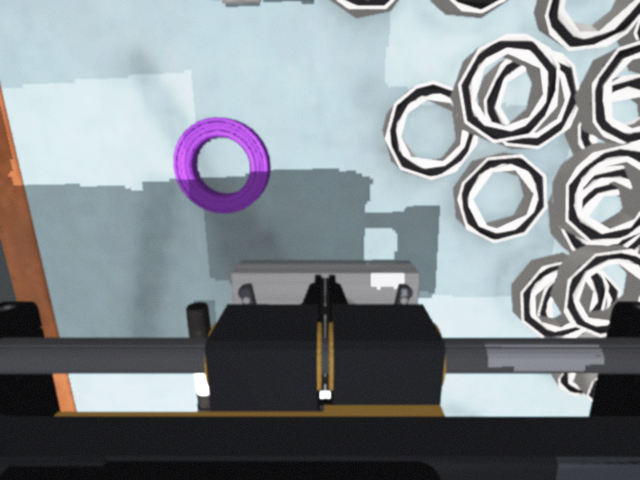

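The wrist camera looks toward -x. It shows the fingers centred on the apron end (apron cols 232–418, fingers at about col 325). I'll descend and push.

Request:
carry_out([
  {"slide": [0, 0.003, 0.05], "spin": 0},
  {"slide": [0, 0.003, 0.05], "spin": 0},
  {"slide": [0, 0, 0.05], "spin": 0},
  {"slide": [0, 0, 0.004], "spin": 0},
  {"slide": [0, 0, 0], "spin": 0},
  {"slide": [0, 0, 0], "spin": 0},
])

```text
t: 3.5
eef_pos: [548.2, 53.2, 42.8]
tcp_rot: [3.139, -0.0, 1.545]
ft_force: [0.5, -0.6, -0.3]
opening: 0.005
grip_force: 0.0
```

Request:
carry_out([
  {"slide": [-0.011, 0, 0], "spin": 0},
  {"slide": [-0.011, 0, 0], "spin": 0},
  {"slide": [-0.011, 0, 0], "spin": 0},
  {"slide": [-0.011, 0, 0], "spin": 0},
  {"slide": [-0.011, 0, 0], "spin": 0},
  {"slide": [-0.011, 0, 0], "spin": 0},
  {"slide": [-0.011, 0, 0], "spin": 0},
  {"slide": [-0.011, 0, 0], "spin": 0},
])

```text
t: 4.17
eef_pos: [546.4, 17.5, 41.1]
tcp_rot: [3.141, -0.0, 1.545]
ft_force: [-0.4, 2.9, 1.8]
opening: 0.007
grip_force: 1.1
```

```bash
python3 -c "
from h import *
import cv2
show('2')
t=cv2.imread('pics/top2.png')[215:315,255:455]; s=cv2.imread('pics/side2.png')[180:310,250:420]
t=cv2.resize(t,(800,400),interpolation=2); cv2.imwrite('pics/c2.png',t)"
```

```text
t 4.1667 gauge TCP [-140.8    3.1] z 41.1 yawerr -0.0006 F [-0.4  2.9  1.8]
```

View pics/c2.png

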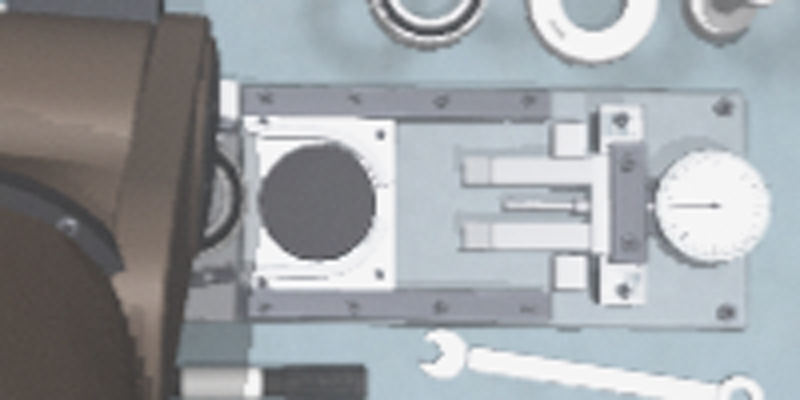

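The top crop shows the bearing being pushed straight (its leading edge at crop x≈238, about 16 mm on). I'll lower the tips slightly, re-centre and continue.

Request:
carry_out([
  {"slide": [-0.01, -0.002, 0.003], "spin": 0},
  {"slide": [-0.01, -0.002, 0.003], "spin": 0},
  {"slide": [-0.01, 0, 0.003], "spin": 0},
  {"slide": [-0.01, 0, 0], "spin": 0},
  {"slide": [-0.01, 0, 0], "spin": 0},
  {"slide": [-0.01, 0, 0], "spin": 0},
  {"slide": [-0.01, 0, 0], "spin": 0},
  {"slide": [-0.01, 0, 0], "spin": 0},
  {"slide": [-0.01, 0, 0], "spin": 0},
  {"slide": [0, 0, 0], "spin": 0},
])

```text
t: 5.15
eef_pos: [543.9, -18.8, 37.4]
tcp_rot: [3.141, 0.0, 1.544]
ft_force: [-0.0, -0.4, 0.1]
opening: 0.004
grip_force: 0.0
```

```bash
python3 -c "
from h import *
show('3')"
```

```text
t 5.15 gauge TCP [-104.5    1.5] z 37.4 yawerr -0.001 F [-0.  -0.4  0.1]
```

Request:
carry_out([
  {"slide": [-0.01, 0, 0], "spin": 0},
  {"slide": [-0.01, 0, 0], "spin": 0},
  {"slide": [-0.01, 0, 0], "spin": 0},
  {"slide": [-0.01, 0, 0], "spin": 0},
  {"slide": [-0.01, 0, 0], "spin": 0},
  {"slide": [-0.01, 0, 0], "spin": 0},
  {"slide": [-0.01, 0, 0], "spin": 0},
  {"slide": [-0.01, 0, 0], "spin": 0},
  {"slide": [-0.01, 0, 0], "spin": 0},
  {"slide": [0, 0, 0], "spin": 0},
  {"slide": [0, 0, 0], "spin": 0},
])

```text
t: 6.22
eef_pos: [542.9, -54.3, 37.4]
tcp_rot: [-3.142, 0.0, 1.545]
ft_force: [0.3, -1.0, -0.0]
opening: 0.005
grip_force: 0.0
```

```bash
python3 -c "
from h import *
import cv2
show('4')
t=cv2.imread('pics/top4.png')[215:315,255:455]; s=cv2.imread('pics/side4.png')[190:310,255:415]
cv2.imwrite('pics/c4.png',cv2.copyMakeBorder(cv2.resize(t,(800,400),interpolation=2),0,0,0,0,0)); cv2.imwrite('pics/s4.png',cv2.resize(s,(800,600),interpolation=2))"
```

```text
t 6.2167 gauge TCP [-69.    1.4] z 37.4 yawerr -0.0008 F [ 0.3 -1.  -0. ]
```

View pics/c4.png

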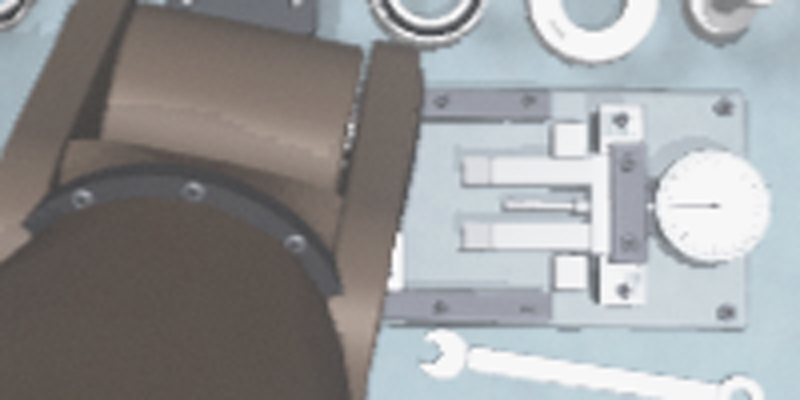

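View pics/s4.png

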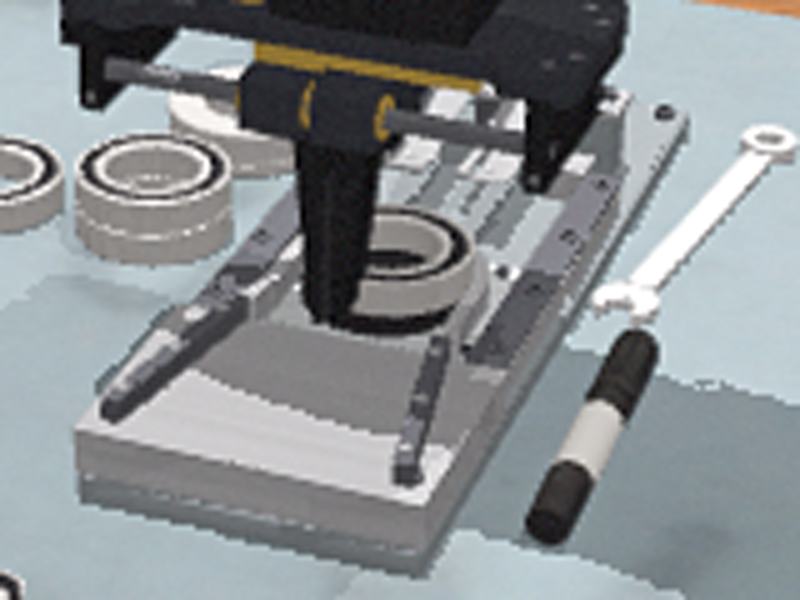

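The side crop shows the bearing in the horseshoe on the raised pad, with the shut fingers behind it at (330,305). Step 1 is met. I'll back off, rise, and move over the near rim.

Request:
carry_out([
  {"slide": [0.005, 0, 0], "spin": 0},
  {"slide": [0.004, 0, 0], "spin": 0},
  {"slide": [0, 0, -0.02], "spin": 0},
  {"slide": [0, 0, -0.03], "spin": 0},
  {"slide": [0, 0, 0], "spin": 0},
  {"slide": [0, 0, 0], "spin": 0},
  {"slide": [-0.02, -0.002, 0], "spin": 0},
  {"slide": [-0.02, -0.002, 0], "spin": 0},
  {"slide": [-0.022, 0, 0], "spin": 0},
  {"slide": [0, 0, 0], "spin": 0},
  {"slide": [0, 0, 0], "spin": 0},
  {"slide": [0, 0, 0], "spin": 0},
])

```text
t: 7.37
eef_pos: [540.7, -75.4, 57.2]
tcp_rot: [-3.141, -0.0, 1.544]
ft_force: [-0.3, 0.1, -0.8]
opening: 0.007
grip_force: 0.0
```

```bash
python3 -c "
from h import *
import cv2
show('5')
s=cv2.imread('pics/side5.png')[190:310,255:415]
cv2.imwrite('pics/s5.png',cv2.resize(s,(800,600),interpolation=2))"
```

```text
t 7.3667 gauge TCP [-47.8  -0.3] z 57.2 yawerr -0.0012 F [-0.3  0.1 -0.8]
```

View pics/s5.png

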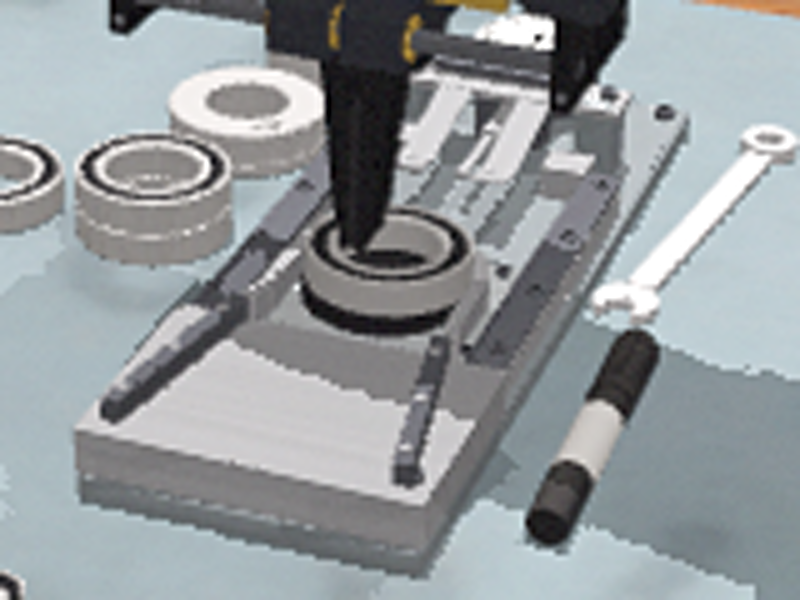

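```bash
python3 -c "
from h import *
import cv2
c=pickle.load(open('side5.pkl','rb')); q=np.load('q.npy'); a=q[2]
im=cv2.imread('pics/s5.png')
def circ(x,y,z,r,col):
    t=np.linspace(0,2*np.pi,60); g=np.c_[x+r*np.cos(t),y+r*np.sin(t)]
    X=np.c_[q[0]+g[:,0]*np.cos(a)-g[:,1]*np.sin(a), q[1]+g[:,0]*np.sin(a)+g[:,1]*np.cos(a), 0*t+z]
    p=(X@c['R'].T+c['t'])@c['K'].T; p=p[:,:2]/p[:,2:]
    p=(p-[255,190]+.4)*5; cv2.polylines(im,[p.astype(int)],True,col,1)
circ(-28,0,44,31,(0,0,255)); circ(-28,0,30,31,(0,200,255)); circ(-28,0,30,30.5,(0,255,0)); circ(-59,0,30,2,(255,0,255)); circ(-48,0,57,3,(255,0,0))
cv2.imwrite('pics/o5.png',im[100:400,150:550].repeat(2,0).repeat(2,1))"
```

```text
(no output)
```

View pics/o5.png

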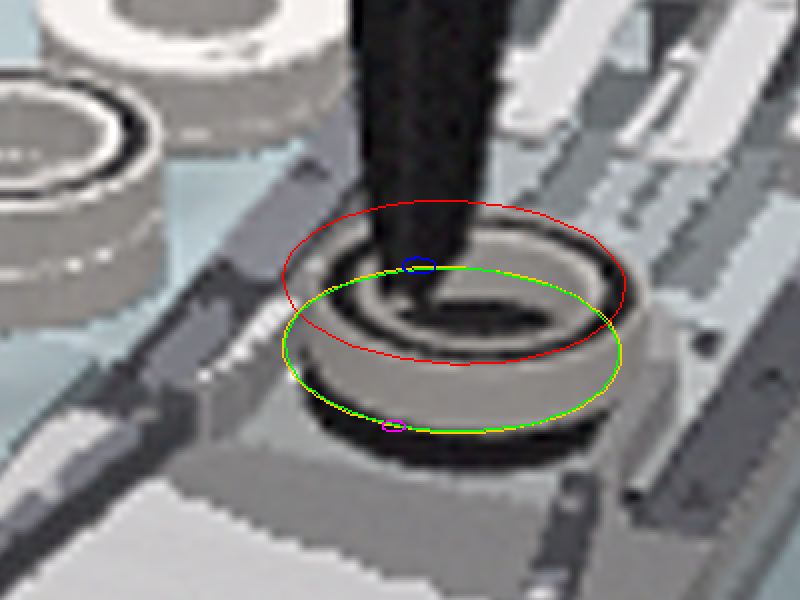

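The overlay matches the bearing to about 2 mm. A dark crescent shows in front of it, so I'll check numerically whether that is the pad showing because the bearing sits off centre.

```bash
python3 -c "
from h import *
import cv2
c=pickle.load(open('side5.pkl','rb')); q=np.load('q.npy'); a=q[2]
def pr(x,y,z):
    X=np.array([q[0]+x*np.cos(a)-y*np.sin(a), q[1]+x*np.sin(a)+y*np.cos(a), z]); p=c['K']@(c['R']@X+c['t']); return p[:2]/p[2]
print('pad0 centre',pr(-31.5,0,30),'bear0',pr(-118,1.8,44),'-x rim pad',pr(-62,0,30),'+x rim',pr(-1,0,30),'-y rim',pr(-31.5,-30.5,30), 'mm x',pr(-30.5,0,30)-pr(-31.5,0,30),'mm z',pr(-31.5,0,31)-pr(-31.5,0,30))
for n in '05':
    g=cv2.imread(f'pics/side{n}.png',0); b=g[225:268,308:362]
    print(n)
    for r in range(0,43): print(225+r,''.join('#' if v<45 else '+' if v<90 else '-' if v<140 else '.' for v in b[r]))
"
```

```text
pad0 centre [329.18146842 245.2527629 ] bear0 [311.17667373 260.92147688] -x rim pad [323.40882197 252.98317933] +x rim [334.68586067 237.88157802] -y rim [345.06941604 248.44421218] mm x [ 0.18462089 -0.24723432] mm z [ 0.01634079 -0.47860953]
0
225 -.-....--------+-----............--------.........----
226 ......-++-----++-----...........------....---...-.----
227 .....-++++---++-----...........-------....--.....-----
228 ....--------++----.............------....--.....------
229 ....-------++----............-------....---.....------
230 ...--------+-----...........--------....--....--------
231 .---------++----...........--------....--.....-------.
232 .--------++----............-------.....--....-------..
233 --------++----............--------..........--------..
234 -------++-----...........--------...........-------...
235 -------+----..............------...........-------....
236 ------+--.........------.......-..........--------....
237 -----+-......------------.................-------.....
238 ----+......--------------........-........-------.....
239 ---+.....-------+++#++#
[... 3522 characters left out ...]
--------....--+###########+++--..-----..-+------++-
257 ---------------.....--------.....-+------.-+++--+--+--
258 --------------------.............++++---..+++-++------
259 -----------------------.--.-....---++--+#++-+++++++---
260 ----------------------------.-..---++--++++-+++++-----
261 --------------------------------+++++---++------++----
262 ..------------------------------+++++---+++----++-----
263 ....---------------------------+++++------------------
264 .......------------------------+++++-----------.------
265 ...........--------------------+++++------------------
266 .............-----------------++++++------------------
267 ...............-------------------+-------------------
```

The extra dark band is the black side wall of the raised pad: its silhouette was 3 px taller than a flat disc even before loading. So the bearing sits correctly. Now I'll press down.

Request:
carry_out([
  {"slide": [0, 0, 0.015], "spin": 0},
  {"slide": [0, 0, 0.015], "spin": 0},
  {"slide": [0, 0, 0.008], "spin": 0},
  {"slide": [0, 0, 0.006], "spin": 0},
  {"slide": [0, 0, 0.005], "spin": 0},
  {"slide": [0, 0, 0.005], "spin": 0},
  {"slide": [0, 0, 0], "spin": 0},
  {"slide": [0, 0, 0], "spin": 0},
  {"slide": [0, 0, 0], "spin": 0},
  {"slide": [0, 0, 0], "spin": 0},
])

```text
t: 8.35
eef_pos: [540.9, -75.1, 36.4]
tcp_rot: [3.141, 0.0, 1.545]
ft_force: [-2.6, 0.2, 13.7]
opening: 0.003
grip_force: 6.4
```

Request:
carry_out([
  {"slide": [0, 0, 0.004], "spin": 0},
  {"slide": [0, 0, 0.004], "spin": 0},
  {"slide": [0, 0, 0], "spin": 0},
  {"slide": [0, 0, 0], "spin": 0},
  {"slide": [0, 0, 0], "spin": 0},
  {"slide": [0, 0, 0], "spin": 0},
])

```text
t: 8.85
eef_pos: [541.1, -75.2, 35.7]
tcp_rot: [3.139, 0.001, 1.545]
ft_force: [-12.0, 2.2, 48.6]
opening: 0.003
grip_force: 24.0
```

Request:
carry_out([
  {"slide": [-0.005, 0, -0.0015], "spin": 0},
  {"slide": [-0.01, 0, 0], "spin": 0},
  {"slide": [-0.01, 0, 0], "spin": 0},
  {"slide": [-0.01, 0, 0], "spin": 0},
  {"slide": [-0.01, 0, 0], "spin": 0},
  {"slide": [-0.01, 0, 0], "spin": 0},
  {"slide": [-0.01, 0, 0], "spin": 0},
  {"slide": [0, 0, 0], "spin": 0},
  {"slide": [0, 0, 0], "spin": 0},
])

```text
t: 9.6
eef_pos: [540.5, -101.7, 35.9]
tcp_rot: [3.139, 0.001, 1.545]
ft_force: [-10.1, -1.1, 39.9]
opening: 0.002
grip_force: 20.1
```

```bash
python3 -c "
from h import *
import cv2
show('6')
g=cv2.imread('pics/side6.png',0)[212:262,308:372]
for r in range(50): print(212+r,''.join('#' if v<45 else '+' if v<90 else '-' if v<140 else '.' for v in g[r]))"
```

```text
t 9.6 gauge TCP [-21.5   0.2] z 35.9 yawerr -0.0004 F [-10.1  -1.1  39.9]
212 ................-###############+.........++++---.......-++-+###
213 ................-###############-.........+++---........+++++###
214 ..........--....-###############-.........++-.--.......-+---+#++
215 .........--.....-###############-.........+-...........++---++++
216 ......-----....-+##############+.....-....+--.........-++---+###
217 ..---..-.-....+-+##############+.....-----+...........+++-...+##
218 --..---.....----+##############+....------...-.......-++-.....--
219 -..-.-.....-.--.-##############-...-------..-........++-......--
220 -.----....-------##############-...------...-........----......-
221 -........--------##############+...-----...-........----........
222 .......-.--------##############---.----...--.......----.........
223 .....------------##############-..----.............----.........
224 ..----..--------++############+..-----.............----------...
225 -.......-------+-+############+..---------........--.-----------
226 ......-++---.-+--+############-.-----.....---.-...------
[... 1723 characters left out ...]
++--------
252 -----...................................----+#+++++------------.
253 ----------..............................----++++++--+----------.
254 ..-------------.........................---.-+++++---+--------.-
255 ......--------------.....................---+++++-------------..
256 ........----------------...................-+++++--++--------...
257 ............------------------...++--.....-+++++---+--------....
258 ...............------------------++++-....++++++------------....
259 ..................-----.---------..++--..-+++++++++--------.....
260 ....................--------.----..-+----+++++++++---------.....
261 .......................---------.---+---++++++++++--------......
```

No slip: the bearing moved with the tool and the pad is down. Continuing under the spring.

Request:
carry_out([
  {"slide": [-0.01, 0, 0], "spin": 0},
  {"slide": [-0.01, 0, 0], "spin": 0},
  {"slide": [-0.01, 0, 0], "spin": 0},
  {"slide": [-0.01, 0, 0], "spin": 0},
  {"slide": [-0.01, 0, 0], "spin": 0},
  {"slide": [-0.01, 0, 0], "spin": 0},
  {"slide": [0, 0, 0], "spin": 0},
  {"slide": [0, 0, 0], "spin": 0},
])

```text
t: 10.42
eef_pos: [539.8, -125.8, 35.9]
tcp_rot: [3.139, 0.001, 1.545]
ft_force: [-10.0, -0.8, 39.8]
opening: 0.007
grip_force: 19.8
```

Request:
carry_out([
  {"slide": [-0.01, 0, 0], "spin": 0},
  {"slide": [-0.01, 0, 0], "spin": 0},
  {"slide": [-0.008, 0, 0], "spin": 0},
  {"slide": [0, 0, 0], "spin": 0},
  {"slide": [0, 0, 0], "spin": 0},
])

```text
t: 10.83
eef_pos: [539.5, -136.3, 35.9]
tcp_rot: [3.14, 0.001, 1.545]
ft_force: [-8.3, 3.9, 40.9]
opening: 0.003
grip_force: 20.0
```

Request:
carry_out([
  {"slide": [-0.005, 0, 0], "spin": 0},
  {"slide": [-0.005, 0, 0], "spin": 0},
  {"slide": [0, 0, 0], "spin": 0},
  {"slide": [0, 0, 0], "spin": 0},
  {"slide": [0, 0, 0], "spin": 0},
])

```text
t: 11.25
eef_pos: [539.4, -140.1, 35.8]
tcp_rot: [3.14, 0.0, 1.545]
ft_force: [-8.7, 5.5, 40.1]
opening: 0.003
grip_force: 19.9
```

```bash
python3 -c "
from h import *
import cv2
show('7')
g=cv2.imread('pics/side7.png',0)[205:252,308:375]
for r in range(47): print(205+r,''.join('#' if v<45 else '+' if v<90 else '-' if v<140 else '.' for v in g[r]))"
```

```text
t 11.25 gauge TCP [16.9  0.2] z 35.8 yawerr -0.0002 F [-8.7  5.5 40.1]
205 ...............---.....-###############+.---+++++++++---......-+-++
206 ...............---.....-##############+......------++++++++---+.-++
207 ...............-........##############+............------+++++-....
208 ---.........---.........##############+...-..............-----.....
209 -.--....................##############+...-------..........--......
210 ----....................##############+..-+++++---.................
211 ..-.....................+#############+...+++++--........-----.....
212 ........................+#############-...++++---.......-++--------
213 ........................+############+....+++----.......++++++-----
214 ..........-.............+############+....++-.--.......-+----------
215 .........--.............-############+....+-...........++----------
216 ......-----....----.....-############+....+----.......-++---.------
217 ..---..-.--...+-------..-############+----+-.--......-+++-....-----
218 --..---.....----+-----.--############------..-.......+++-.....-----
219 .-.-.......-.----
[... 1654 characters left out ...]
...............................----+--++++--+-------
243 +-------------................................----+#++++++--+------
244 +------------------............................----+++++-++--------
245 ------------------------.......................----++++------------
246 -----------------------------....................-+++++--++--------
247 ----------------------------------...............+++++#-----------.
248 --..-----------------------------------.........-+++++++++--------.
249 -....---------------------------------------....+++++++-+---.----..
250 -.......---------------------------------------+++++-++-----------.
251 ..........-------------------------------------++------+----------.
```

Under the fork and still sliding freely. Continuing in small steps until the stops are felt.

Request:
carry_out([
  {"slide": [-0.005, 0, 0], "spin": 0},
  {"slide": [0, 0, 0], "spin": 0},
  {"slide": [0, 0, 0], "spin": 0},
  {"slide": [0, 0, 0], "spin": 0},
])

```text
t: 11.73
eef_pos: [539.4, -140.5, 35.9]
tcp_rot: [3.14, -0.001, 1.545]
ft_force: [-5.8, 18.1, 42.2]
opening: 0.004
grip_force: 20.9
```

Request:
carry_out([
  {"slide": [-0.005, 0, 0], "spin": 0},
  {"slide": [0, 0, 0], "spin": 0},
  {"slide": [0, 0, 0], "spin": 0},
  {"slide": [0, 0, 0], "spin": 0},
])

```text
t: 12.07
eef_pos: [539.3, -141.4, 35.8]
tcp_rot: [3.14, -0.003, 1.545]
ft_force: [-3.5, 27.4, 43.1]
opening: 0.005
grip_force: 21.6
```

The lateral force rose to 27 N with almost no travel, so the shuttle is on its stops. I'll relax sideways and lift straight off.

Request:
carry_out([
  {"slide": [0.004, 0, 0], "spin": 0},
  {"slide": [0, 0, -0.005], "spin": 0},
  {"slide": [0, 0, -0.01], "spin": 0},
  {"slide": [0, 0, -0.02], "spin": 0},
  {"slide": [0.03, 0, -0.04], "spin": 0},
  {"slide": [0.05, 0, -0.06], "spin": 0},
  {"slide": [0.08, 0, -0.06], "spin": 0},
  {"slide": [0.09, 0, 0], "spin": 0},
  {"slide": [0.09, 0, 0], "spin": 0},
  {"slide": [0.09, 0, 0], "spin": 0},
  {"slide": [0, 0, 0], "spin": 0},
  {"slide": [0, 0, 0], "spin": 0},
])

```text
t: 13.07
eef_pos: [543.4, 30.6, 111.2]
tcp_rot: [-3.141, 0.0, 1.548]
ft_force: [0.2, -0.2, -0.3]
opening: 0.004
grip_force: 0.0
```

```bash
python3 -c "
from h import *
import cv2
show('8')
t=cv2.imread('pics/top8.png')[220:305,270:450]; s=cv2.imread('pics/side8.png')[180:300,265:415]
t=cv2.resize(t,(600,283),interpolation=2); s=cv2.resize(s,(390,312),interpolation=2)
o=np.zeros((600,640,3),np.uint8); o[:283,:600]=t; o[285:597,:390]=s
cv2.imwrite('pics/c8.png',o)"
```

```text
t 13.0667 gauge TCP [-153.8   -0.3] z 111.2 yawerr 0.0025 F [ 0.2 -0.2 -0.3]
```

View pics/c8.png

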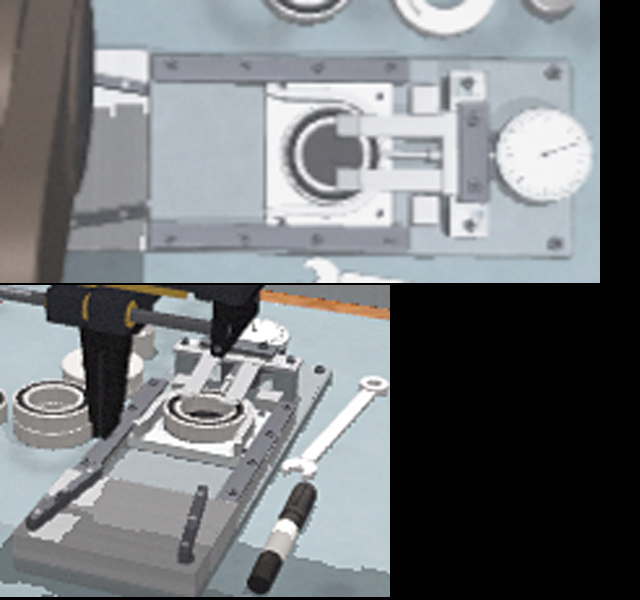

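The top crop shows the shuttle's front edge at col 393, about 70 mm of travel. The fork lies over the bearing, the needle has turned, and the tool is clear. I'm handing it in.

```bash
python3 -c "
from cell import job_done
print(job_done())"
```

```text
the job is handed in; nothing more can be done
None
```

I handed the job in at about 13 s. In the last pictures the bearing is under the leaf spring, the shuttle is at about 70 mm (home), the dial needle has turned and the arm is clear; the hand-in gave no verdict.

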